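# Clamp a rock block in the specimen vice until the knob clicks

## Robot

A 7-joint arm with a two-finger parallel gripper is mounted at the origin on the work surface. World frame = base frame: x ahead of the robot, y to its left, z up, the work surface at z = 0. Lengths are in m, angles in rad, forces in N, time in s.
With the tool pointing down it reaches from about 0.35 to 0.9 m from the base axis. Payload 8.1 kg.
Tool frame: the origin (TCP) lies midway between the tips of the shut fingers; the grasp point (between the pads) lies r.tcp_to_grasp behind it (r.tcp_to_grasp is the distance from the TCP to the grasp point, in m); z points along the fingers, y is the line along which they close (so a half turn about z gives the same grasp; the last joint's range is limited). The gripper opens to 92 mm and grips with 3 to 60 N. Pads are 19 mm wide; open, the fingers measure 130 mm over their backs; the gripper's body (75 mm by 190 mm) begins 47 mm behind the grasp point.
Start: joints at [-0.103, 0.434, 0.025, 1.573, -0.012, 1.134, -0.075], TCP at [0.625, -0, 0.227] pointing down, gripper open.
Joint ranges: [-2.62, 2.62], [-0.44, 2.09], [-1.27, 1.32], [0.08, 2.57], [-1.32, 4.46], [0.12, 2], [-2.74, 2.74]. Speed limits (rad/s): [2.22, 2.22, 3.01, 3.01, 3.14, 3.14, 3.14].

## Interface

Orientations are given as a unit quaternion [x, y, z, w].
In Python, from workcell import r gives the robot as it stands.
- The arm moves only by the tool jog_arm, never from a script. Its argument "commands" is a list that holds one entry, the list of rows, each a list of 5 numbers: the shift along the tool's x, y, z in cm, then the turn about the tool's z in rad, then the opening, from -1 (shut) to 1 (fully open). In form: [[[dx, dy, dz, yaw, hand], ...]]. A call has 1 to 5 rows; each row shifts and turns the commanded pose from where the row before left it, along the tool's axes as they then stand; what a row does not reach is not made up. A row lasts 1/12 s, in which the tool goes at most 41.7 mm and 7.16 degrees, less where a joint would pass 70% of its speed; a pose out of reach is approached as far as the arm can. A call with a gripper value outside its range is refused whole. The fingers move at their own pace and stop on an object; the grip force is fixed at half the most. Time passes only in rows, so rows that do not move let the fingers close. It gives the time, the measured TCP pose, the force and the opening at its end, in the units of the state.
- r.sense(): the state, without advancing time (a new reading comes with each control period).
- r.snapshot(name): name is "scene" or "side" or "wrist"; returns (picture, depth): 400x640x3 uint8, red, green, blue; 400x640 float32, m along the optical axis (not along the pixel's ray), 0 where there is no reading.
- r.camera_model(name): a dict with "fov_y" (degrees; the focal length in pixels is half the picture's height over the tangent of half this angle, whatever the lens; pixels are square), "cx", "cy" (the principal point, pixels), "origin" and "attitude" of the camera in the world; the wrist camera has in their place "hand_eye" (4x4, takes a point from camera to tool coordinates, whose origin is the TCP and whose axes are the flange's). Camera axes: x right, y down, z forward; pixel columns grow to the right and rows downward; lengths in m; the calibration is good to about 2 mm. The wrist camera is an equidistant fisheye: a pixel r from the principal point sees the ray r / f radians off the axis. A picture is of the moment at which its call begins: read the wrist's pose just before it. camera_model takes no time and is no camera call.
- r.close_job(): hands the job in, once; it reports no verdict.
The state is a dict: "time": time; "q": joint angles; "joint_vel": joint speeds; "effort": joint torques, N m; "tool_pos": TCP position; "ee_rot": TCP orientation; "ft_force": force on the tool from outside, world axes, zero at the start; "torque": the same for the moment, N m; "gripper_width": opening from 0.0 (shut) to 1.0 (fully open).
Only numpy, scipy, OpenCV 4.12 (cv2) and the standard library are available. Lean on these libraries where they do the work, as an engineer would, in place of code of your own. Each camera call takes 0.05 s, during which the arm holds its last target. There are 200 camera calls.

## Task

Stand the rectangular rock block on the bed of the specimen vice between its two jaws, the 46 mm length across the vice, and let go of it. Then turn the black torque-limiting knob clockwise until the block is clamped and the knob slips with a click; stop at this first click, before a second, and let go. Be gentle: do not press the block hard on the bed or push the jaw by hand, and leave everything else on the bench where it is.

Things in the scene. Friction and masses are not known exactly. Their poses are not given: they have to be found in the camera images.
- block_center (a point): centre of the loose rectangular grey rock block, 46 mm long (its x), 26 mm wide (its y), 30 mm tall (its z), about 0.1 kg, standing upright on the bench; its underside is 15 mm below this point. The only rectangular grey stone among the loose things.
- vice_bed (a point): where the middle of the block's underside belongs: on top of the bed of the fixed steel vice, 20 mm above the bench. Axes are the vice's: z up, y the clamping direction (from the knob past the sliding jaw to the stop jaw), x across. The bed is a rail 30 mm wide in x; the base plate beside it is 12 mm lower. Block in place: its x along this x (either way round).
- jaw_face (a point): middle of the clamping face of the sliding aluminium jaw, 10 mm above the bed; axes as the vice's. Starts at vice_bed y = -16 mm, so a block centred on vice_bed has 3 mm of room to it. The jaw moves along +y, 8 mm per radian the collar turns clockwise, and stays where it is left. Its face is a 6 mm plate on springs that give about 4 mm when clamping.
- jaw: the sliding jaw, aluminium, 30 mm across, rising 20 mm above the bed, reaching from its face 25 mm back towards the knob. This body's origin starts on the bench right under vice_bed, 16 mm ahead of the jaw's face, and moves with the jaw. It never pushes harder than about 20 N: the knob's clutch slips first.
- bed: the bed: steel rail 30 mm (x) by 100 mm (y, from -30 to 70 mm), its top 20 mm above the bench; this origin is on the bench under vice_bed.
- block: the rock block again; this origin is the centre of its underside.
- vice: the vice's frame, fixed to the bench: base plate 80 mm (x) by 250 mm (y), origin on the bench under vice_bed. The knob's vertical axis is at x = 0, y = -95 mm, on a grey housing 56 x 56 mm, top 45 mm above the bench. A grey housing 50 mm across, 44 mm high stands at y = 70 to 94 mm. The stop jaw (as wide and high as the other) has its face anywhere from y = 16 to 36 mm, not measured.
- knob_grip (a point): on the black knob's vertical axis, 82 mm above the bench, the height to grip (firmly, about 35 N). Disc of 40 mm diameter, 53 to 60 mm above the bench; on it an upright bar, 40 mm long along this x, 14 mm thick along this y, 60 to 98 mm above the bench. Clockwise from above closes the jaw: free for 0.75 to 3.2 rad (below 0.1 N m), tight within 0.5 rad more. It stays when let go.
- knob_mark (a point): white mark at the foot of the knob's disc, 20 mm from its axis, at its -x end; turns with the knob. Over collar_mark at the start. As the block gets tight the knob's torque climbs steadily to about 0.2 to 0.25 N m, then drops quickly by 0.07 or more as the clutch slips and snaps into the next notch: a click, each 0.52 rad (30 degrees) of slip.
- collar_mark (a point): black mark on the aluminium collar (52 mm diameter, 8 mm thick) under the knob, 20 mm from the axis. The collar drives the jaw; it turns with the knob until the clutch slips, then stays behind or springs back a little. The marks are 40 mm x sin(slip / 2) apart: up to 5 mm under load before the click, 10 mm after one click, 20 mm after two.
- puck_a: loose round resin specimen mount, 32 mm across, 20 mm tall, amber resin with a stone disc on top; origin at the centre of its underside. Bystander (leave it).
- puck_b: second round resin mount like puck_a. Bystander (leave it).
- jar: loose jar with a black cap, 48 mm across, 60 mm tall; origin under its centre. Bystander (leave it).
- oil: loose small bottle with a white cap, 32 mm across, 75 mm tall; origin under its centre. Bystander (leave it).
- objective: loose microscope objective lens standing on its thread, 28 mm across, 44 mm tall; origin under its centre. Bystander (leave it).
- slidebox: loose wooden slide box 85 x 100 x 34 mm; origin under its centre. Bystander (leave it).
- driver: loose screwdriver 150 mm long lying on the bench, along its own x; origin on its underside near the middle. Bystander (leave it).
Things that resemble listed ones, but are neither listed nor needed, are in the scene too. What is shaped like the block but green or purple is not meant.

How it is judged:
By the outcome, as a careful person would: the job done as asked, in the order asked, and still so for the second after the job is handed in, with the robot touching nothing.
It also fails if it takes over 72 s, if anything falls off the work surface, if the arm or the gripper's body presses on something with over 40 N, if the wrist force passes 120 N, or if a joint passes its speed limit or range.

## Working session

There is one attempt and no reset: what is moved stays moved. The work goes in short steps, Python scripts to look and compute and a tool call to move; the robot and the scene stay as the last step left them, time stands still between calls to the robot, and variables do not carry over. Pictures are saved under pics/ and viewed, on a budget of 10 in all, crops included, one or two more only if the job needs it, and the job is handed in when it is done.

Besides the shell and the picture viewer there is one more tool, called after "Emit:" by a JSON object that holds its "api" and its "payload". jog_arm: Moves the arm, as the interface text tells. Its arguments: {"type":"object","properties":{"commands":{"type":"array","items":{"type":"array","items":{"type":"array","items":{"type":"number"}}}}},"required":["commands"]}

```bash
mkdir -p pics
python3 - <<'E'
from workcell import r
import cv2,numpy as np
s=r.sense();print(s, r.tcp_to_grasp)
for n in("scene","side","wrist"):
    print(n,r.camera_model(n))
for n in("scene","side"):
    p,d=r.snapshot(n);cv2.imwrite(f"pics/{n}0.png",p[:,:,::-1]);np.savez(f"pics/{n}0.npz",p=p,d=d)
E
```

```text
{'time': 0.0, 'q': array([-0.10263193,  0.43519685,  0.02500659,  1.57410317, -0.01158756,
        1.13400778, -0.07510295]), 'joint_vel': array([ 1.82704082e-04,  8.07980255e-04,  8.89360889e-04, -6.71008000e-05,
        2.11381016e-03,  1.94485037e-04,  1.22473350e-03]), 'effort': array([ 3.89017032e-04, -6.67853522e+01,  9.84863900e-01, -3.14464223e+01,
       -6.05165795e-02,  4.27553023e-02,  1.12382318e-04]), 'tool_pos': array([ 6.24482885e-01, -6.17502703e-05,  2.25959264e-01]), 'ee_rot': array([ 7.07129939e-01,  7.07083186e-01, -6.11182164e-04, -4.92908212e-04]), 'ft_force': array([-0.42848482, -0.95817682,  0.27654239]), 'torque': array([-0.00048928,  0.02320942, -0.00312377]), 'gripper_width': 0.9987411546609068} 0.0188
scene {'fov_y': 47.735484737280245, 'cx': 319.2566272367764, 'cy': 195.8227195142772, 'origin': array([ 1.07716831, -0.58108607,  0.72983545]), 'attitude': array([ 0.84134665,  0.32826016, -0.1673842 , -0.39542839])}
side {'fov_y': 53.50066372036739, 'cx': 316.2976349640546, 'cy': 197.35696832685213, 'origin': array([0.49701383, 0.92497547, 0.64643331]), 'attitude': array([-0.02007716,  0.86574397, -0.4998144 ,  0.01642728])}
wrist {'fov_y': 65.70646984690485, 'cx': 324.77120517986333, 'cy': 198.28816663703452, 'hand_eye': array([[-8.09997100e-04, -9.55402907e-01, -2.95304299e-01,
         8.05810203e-02],
       [ 9.99999411e-01, -5.60478572e-04, -9.29596238e-04,
         1.62960760e-03],
       [ 7.22627216e-04, -2.95304878e-01,  9.55402798e-01,
        -1.57884654e-01],
       [ 0.00000000e+00,  0.00000000e+00,  0.00000000e+00,
         1.00000000e+00]])}
```

View pics/scene0.png

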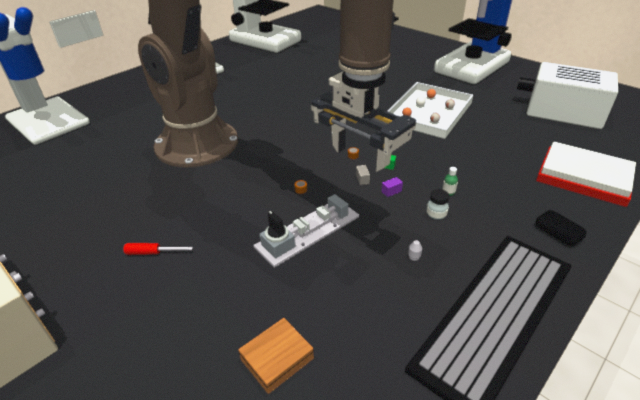

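View pics/side0.png

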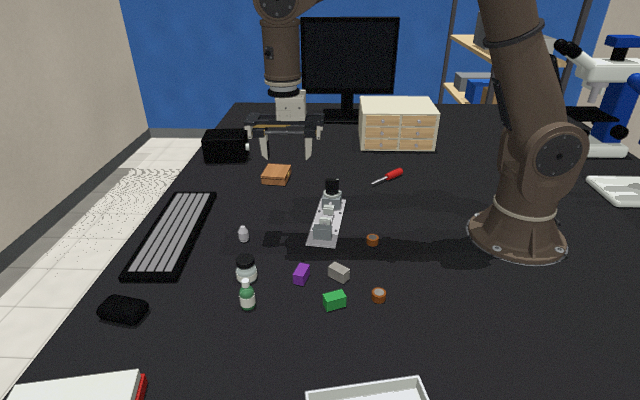

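Scene view: the grey block is at (363,174), with green (391,161) and purple (392,186) decoys. The vice runs from the knob at (277,225) to (345,205). In the side view the grey block is at (339,272), green at (335,300), purple at (301,274), and the knob at (332,188). The grey block fits the description. Next I'll measure from depth and make an enlarged crop to confirm.

```bash
cat > h.py <<'E'
import numpy as np,cv2
from workcell import r
from scipy.spatial.transform import Rotation as R
def cloud(n,d):
    c=r.camera_model(n);f=200/np.tan(np.radians(c['fov_y']/2))
    v,u=np.mgrid[:400,:640];x=(u-c['cx'])/f;y=(v-c['cy'])/f
    P=np.stack([x*d,y*d,d],-1);P=P@R.from_quat(c['attitude']).as_matrix().T+c['origin'];P[d==0]=np.nan
    return P
def wcloud(d,s):
    c=r.camera_model('wrist');f=200/np.tan(np.radians(c['fov_y']/2))
    v,u=np.mgrid[:400,:640];a=u-c['cx'];b=v-c['cy'];rr=np.hypot(a,b)+1e-9;t=np.tan(rr/f)/rr
    P=np.stack([a*t*d,b*t*d,d],-1);H=c['hand_eye'];P=P@H[:3,:3].T+H[:3,3]
    P=P@R.from_quat(s['ee_rot']).as_matrix().T+s['tool_pos'];P[d==0]=np.nan
    return P
def rect(P):  # planar min-area rect, m
    (c,s,a)=cv2.minAreaRect((P[:,:2]*1000).astype(np.float32));return np.round(c,1),np.round(s,1),round(a,1)
E
python3 - <<'E'
from h import *
for n,bx in(("side",(320,258,358,288)),("scene",(350,160,375,190))):
    z=np.load(f"pics/{n}0.npz");P=cloud(n,z['d']);p=z['p'].astype(int)
    u0,v0,u1,v1=bx;Q=P[v0:v1,u0:u1].reshape(-1,3)
    T=Q[(Q[:,2]>.025)&(Q[:,2]<.037)];print(n,'block top',len(T),T.mean(0),rect(T))
    # vice
    bx=(300,170,352,250) if n=="side" else (250,190,362,265)
    u0,v0,u1,v1=bx;Q=P[v0:v1,u0:u1].reshape(-1,3)
    for lo,hi in((.005,.011),(.04,.047),(.035,.043),(.09,.105),(.06,.1)):
        T=Q[(Q[:,2]>lo)&(Q[:,2]<hi)];print(n,lo,hi,len(T),T.mean(0),rect(T))
a=cv2.imread('pics/scene0.png')[130:270,240:460];b=cv2.imread('pics/side0.png')[170:320,230:400]
cv2.imwrite('pics/c1.png',np.hstack([cv2.resize(a,(440,400),interpolation=2),cv2.resize(b,(360,400),interpolation=2)]))
E
```

```text
side block top 170 [0.48644261 0.19271218 0.02988041] (array([486., 191.]), array([29., 47.]), 54.6)
side 0.005 0.011 633 [ 0.51940713 -0.01698236  0.00827682] (array([ 508.6, -144.6]), array([441.7,  80.8]), 82.9)
side 0.04 0.047 256 [ 0.52260693 -0.02442853  0.04306809] (array([519.6, -55.1]), array([219.7,  56.7]), 82.8)
side 0.035 0.043 223 [ 0.52175053 -0.02939806  0.03957074] (array([519.7, -55.1]), array([219.7,  56.4]), 82.8)
side 0.09 0.105 58 [ 0.50861759 -0.13156679  0.09560171] (array([ 509., -135.]), array([19.3, 39.7]), 78.0)
side 0.06 0.1 174 [ 0.5088181  -0.12955539  0.0804754 ] (array([ 508.6, -130.5]), array([31. , 37.2]), 89.3)
scene block top 117 [0.48903687 0.18875119 0.02921564] (array([488.3, 189.4]), array([26.4, 49.3]), 51.7)
scene 0.005 0.011 1107 [ 0.53450261 -0.06562914  0.007636  ] (array([475.9, -45.8]), array([251.3, 174.9]), 82.8)
scene 0.04 0.047 406 [ 0.52781842 -0.05572939  0.04295898] (array([523.3, -56.2]), array([217.9,  56.8]), 82.2)
scene 0.035 0.043 403 [ 0.52693286 -0.05229987  0.03965176] (array([523.1, -56.6]), array([219. ,  58.3]), 81.7)
scene 0.09 0.105 109 [ 0.51304687 -0.13754015  0.09613528] (array([ 510.3, -136.4]), array([14.8, 40.5]), 81.2)
scene 0.06 0.1 270 [ 0.51486584 -0.13998838  0.08253398] (array([ 512. , -138.4]), array([38.1, 33.6]), 30.3)
```

View pics/c1.png

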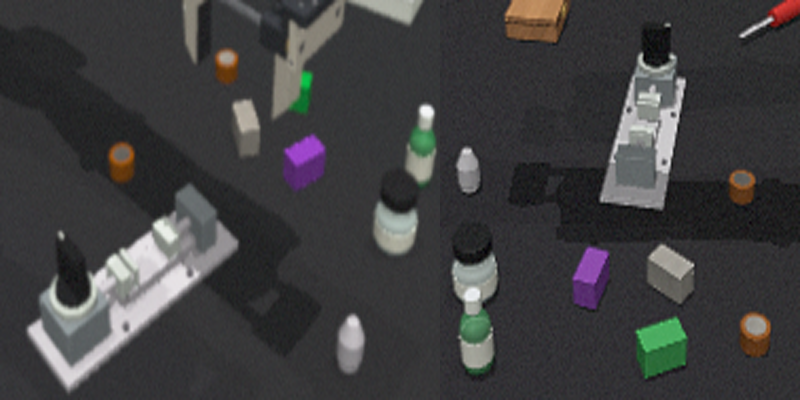

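Confirmed: the grey block is at crop (245,128) on the left and (670,273) on the right. Next I'll check neighbour clearances and measure with the wrist camera from here.

Run:
```python
from h import *
z=np.load("pics/side0.npz");P=cloud("side",z['d'])
m=(P[...,2]>.008)&(P[...,2]<.08)&(P[...,0]>.3)&(P[...,0]<.75)&(P[...,1]>.02)&(P[...,1]<.35)
k,l,st,ce=cv2.connectedComponentsWithStats(m.astype(np.uint8))
for i in range(1,k):
    if st[i,4]>40:
        Q=P[l==i];print(np.round(ce[i]),st[i,4],Q.min(0).round(3),Q.max(0).round(3))
s=r.sense();p,d=r.snapshot("wrist");np.savez("pics/w0.npz",p=p,d=d,t=s['tool_pos'],q=s['ee_rot']);cv2.imwrite("pics/w0.png",p[:,:,::-1])
```

```text
[322. 235.] 421 [0.491 0.02  0.008] [0.574 0.078 0.046]
[244. 233.] 92 [0.733 0.041 0.008] [0.75  0.063 0.046]
[372. 239.] 102 [0.381 0.033 0.008] [0.411 0.066 0.023]
[246. 279.] 864 [0.67  0.181 0.008] [0.73  0.312 0.077]
[301. 273.] 258 [0.558 0.177 0.008] [0.594 0.226 0.033]
[339. 271.] 293 [0.461 0.169 0.008] [0.512 0.216 0.033]
[334. 299.] 356 [0.47  0.262 0.008] [0.521 0.304 0.033]
[378. 294.] 163 [0.382 0.245 0.009] [0.412 0.276 0.024]
```

View pics/w0.png

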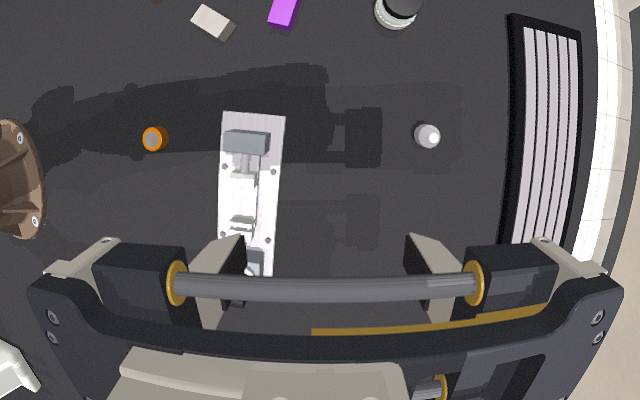

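The wrist view shows the block at (213,22), the stop jaw at (243,180), the sliding jaw at (240,225), the bed between them, and the purple decoy at (283,10). Now measuring in wrist depth.

Run:
```python
from h import *
z=np.load("pics/w0.npz");s=dict(tool_pos=z['t'],ee_rot=z['q']);P=wcloud(z['d'],s)
def T(b,lo,hi):
    u0,v0,u1,v1=b;Q=P[v0:v1,u0:u1].reshape(-1,3);Q=Q[(Q[:,2]>lo)&(Q[:,2]<hi)]
    print(b,len(Q),Q.mean(0).round(4) if len(Q) else'',rect(Q) if len(Q)>3 else '')
T((180,0,245,50),.026,.036)      # block top
T((210,100,300,170),.04,.05)   # end housing
T((210,160,300,205),.036,.044) # stop jaw top
T((210,205,300,245),.036,.044)
T((210,100,300,235),.005,.012)
T((210,160,300,240),.017,.024)
yv=np.array([np.cos(np.radians(82.5)),np.sin(np.radians(82.5))]);xv=np.array([yv[1],-yv[0]])
o=np.array([.5225,-.0415])
u=P[100:260,210:300].reshape(-1,3);X=(u[:,:2]-o)@xv;Y=(u[:,:2]-o)@yv
for lo in np.arange(-45,100,3):
    m=(abs(X)<.010)&(Y*1000>lo)&(Y*1000<=lo+3)&(u[:,2]<.06)
    m2=(Y*1000>lo)&(Y*1000<=lo+3)&(u[:,2]<.06)&(u[:,2]>.004)
    if m.any():print(lo,m.sum(),(np.percentile(u[m,2],[10,50,90])*1000).round(), (X[m2].min()*1000).round(),(X[m2].max()*1000).round())
```

```text
(180, 0, 245, 50) 725 [0.4904 0.1904 0.0299] (array([489.4, 191.1]), array([26.7, 47.3]), 52.6)
(210, 100, 300, 170) 879 [0.5348 0.0411 0.0438] (array([534.,  41.]), array([24.7, 50. ]), 84.0)
(210, 160, 300, 205) 394 [ 0.5287 -0.0032  0.0402] (array([529.2,   2.8]), array([31.7, 30.5]), 83.0)
(210, 205, 300, 245) 291 [ 0.5224 -0.0659  0.0399] (array([520.6, -68.1]), array([25.2, 29.7]), 81.6)
(210, 100, 300, 235) 4196 [0.5328 0.0006 0.0081] (array([527.5,  -9.6]), array([168.1,  81. ]), 82.7)
(210, 160, 300, 240) 891 [ 0.5264 -0.0285  0.02  ] (array([525.1, -28.2]), array([94.3, 30.6]), 82.3)
-42 2 [40. 40. 40.] -38.0 41.0
-39 3 [39. 40. 41.] -39.0 40.0
-36 5 [39. 40. 41.] -39.0 40.0
-33 11 [40. 40. 41.] -39.0 40.0
-30 37 [36. 40. 42.] -37.0 40.0
-27 61 [31. 36. 40.] -37.0 40.0
-24 4 [35. 39. 40.] -37.0 40.0
-21 31 [40. 41. 41.] -37.0 41.0
-18 102 [21. 34. 40.] -37.0 40.0
-15 58 [19. 23. 36.] -37.0 40.0
-12 34 [19. 20. 21.] -38.0 40.0
-9 32 [19. 20. 21.] -39.0 40.0
-6 34 [19. 20. 21.] -39.0 40.0
-3 32 [19. 20. 21.] -39.0 40.0
0 41 [19. 20. 21.] -39.0 40.0
3 31 [19. 20. 21.] -39.0 40
[... 256 characters left out ...]
39. 40. 41.] -39.0 41.0
36 40 [40. 41. 41.] -39.0 41.0
39 41 [40. 41. 42.] -39.0 41.0
42 39 [40. 41. 41.] -38.0 41.0
45 82 [21. 37. 40.] -38.0 40.0
48 42 [19. 31. 35.] -38.0 40.0
51 32 [19. 31. 35.] -38.0 40.0
54 42 [19. 26. 35.] -38.0 41.0
57 36 [19. 33. 35.] -39.0 40.0
60 42 [19. 32. 35.] -39.0 40.0
63 39 [20. 22. 35.] -39.0 40.0
66 29 [20. 33. 35.] -39.0 41.0
69 10 [33. 42. 43.] -38.0 41.0
72 42 [43. 44. 44.] -38.0 41.0
75 48 [43. 44. 45.] -38.0 41.0
78 43 [43. 44. 45.] -39.0 41.0
81 43 [43. 44. 45.] -39.0 40.0
84 46 [43. 44. 45.] -39.0 41.0
87 43 [43. 44. 45.] -40.0 40.0
90 46 [43. 44. 45.] -40.0 41.0
93 100 [ 8. 32. 44.] -39.0 40.0
96 38 [7. 8. 9.] -40.0 40.0
99 40 [7. 8. 9.] -39.0 40.0
```

Emit:
{"api": "jog_arm", "payload": {"commands": [[[3.2, -2.3, 1.0, 0, 0.6], [3.2, -2.3, 1.0, 0, 0.6], [3.2, -2.3, 1.0, 0, 0.6], [3.2, -2.2, 1.0, 0, 0.6], [3.2, -2.2, 1.0, 0, 0.6]]]}}

```text
time: 0.57
tool_pos: [0.5106, 0.1611, 0.1762]
ee_rot: [0.707, 0.707, -0.0, -0.0]
ft_force: [0.5, 0.9, 0.4]
gripper_width: 0.8
```

Emit:
{"api": "jog_arm", "payload": {"commands": [[[3.1, -2.2, 1.0, 0, 0.6], [0, 0, 0, 0.11, 0.6], [0, 0, 0, 0.11, 0.6], [0, 0, 0, 0.11, 0.6], [0, 0, 0, 0.11, 0.6]]]}}

```text
time: 0.98
tool_pos: [0.4897, 0.1912, 0.1665]
ee_rot: [0.846, 0.534, -0.0, -0.0]
ft_force: [0.1, -0.5, -0.4]
gripper_width: 0.8
```

Emit:
{"api": "jog_arm", "payload": {"commands": [[[0, 0, 0, 0.11, 0.6], [0, 0, 0, 0.1, 0.6], [0, 0, 0, 0, 0.6], [0, 0, 0, 0, 0.6]]]}}

```text
time: 1.32
tool_pos: [0.4899, 0.191, 0.1666]
ee_rot: [0.895, 0.446, -0.0, 0.0]
ft_force: [-0.1, -0.2, 0.3]
gripper_width: 0.801
```

```bash
cat >> h.py <<'E'
def top(P,lo,hi,c,rad):
    Q=P.reshape(-1,3);Q=Q[(Q[:,2]>lo)&(Q[:,2]<hi)&(np.hypot(Q[:,0]-c[0],Q[:,1]-c[1])<rad)];return Q
def shift(s,target,ang=None): # tool-frame shift in cm; ang deg = desired tool y dir in world
    M=R.from_quat(s['ee_rot']).as_matrix();print('shift cm',(M.T@(np.array(target)-s['tool_pos'])*100).round(2),'tool y dir deg',np.degrees(np.arctan2(M[1,1],M[0,1])).round(2),'tilt',M[:,2].round(4))
E
python3 - <<'E'
from h import *
s=r.sense();p,d=r.snapshot("wrist");P=wcloud(d,s)
Q=top(P,.026,.036,(.489,.191),.04);print(s['time'],s['tool_pos'],s['gripper_width'],s['q'],len(Q),Q.mean(0),rect(Q))
c=rect(Q)[0]/1000
shift(s,[*c,.006])
E
```

```text
1.3167 [0.48987198 0.19104224 0.16661343] 0.8007851246062514 [-0.53821309  0.33567787  0.08331095  1.89586798 -0.03444523  0.91173054
 -1.08508985] 1150 [0.4898754  0.19244306 0.02980217] (array([489.8, 192. ]), array([25.5, 44.6]), 52.6)
shift cm [ 0.08 -0.06 16.06] tool y dir deg -37.05 tilt [-2.e-04 -3.e-04 -1.e+00]
```

Emit:
{"api": "jog_arm", "payload": {"commands": [[[0.08, -0.06, 3.6, 0.005, 0.6], [0, 0, 3.6, 0, 0.6], [0, 0, 3.6, 0, 0.6], [0, 0, 3.0, 0, 0.6], [0, 0, 1.5, 0, 0.6]]]}}

```text
time: 1.78
tool_pos: [0.4881, 0.1911, 0.0104]
ee_rot: [0.896, 0.443, -0.002, -0.0]
ft_force: [-0.0, -0.0, 0.3]
gripper_width: 0.801
```

Emit:
{"api": "jog_arm", "payload": {"commands": [[[0, 0, 0.7, 0, 0.6], [0, 0, 0, 0, 0.6], [0, 0, 0, 0, -1], [0, 0, 0, 0, -1], [0, 0, 0, 0, -1]]]}}

```text
time: 2.2
tool_pos: [0.491, 0.1924, 0.0081]
ee_rot: [0.897, 0.442, 0.001, -0.0]
ft_force: [0.3, -0.4, 0.4]
gripper_width: 0.626
```

Emit:
{"api": "jog_arm", "payload": {"commands": [[[0, 0, 0, 0, -1], [0, 0, 0, 0, -1], [0, 0, 0, 0, -1], [0, 0, 0, 0, -1]]]}}

```text
time: 2.53
tool_pos: [0.4906, 0.1923, 0.0076]
ee_rot: [0.897, 0.442, 0.001, -0.0]
ft_force: [-1.4, 0.0, 8.1]
gripper_width: 0.494
```

Emit:
{"api": "jog_arm", "payload": {"commands": [[[0, 0, -0.5, 0, -1], [0, 0, -2, 0, -1], [0, 0, -3.5, 0, -1], [0, 0, -3.5, 0, -1], [0, 0, -2.5, -0.1, -1]]]}}

```text
time: 2.95
tool_pos: [0.4904, 0.1921, 0.1296]
ee_rot: [0.874, 0.486, 0.001, 0.0]
ft_force: [1.5, -0.5, -1.1]
gripper_width: 0.503
```

Emit:
{"api": "jog_arm", "payload": {"commands": [[[0, 0, 0, -0.1, -1], [0, 0, 0, -0.11, -1], [0, 0, 0, -0.11, -1], [0, 0, 0, -0.1, -1], [0, 0, 0, 0, -1]]]}}

```text
time: 3.37
tool_pos: [0.4899, 0.1917, 0.1271]
ee_rot: [0.752, 0.659, 0.0, 0.0]
ft_force: [-1.0, 0.2, -1.0]
gripper_width: 0.501
```

Run:
```python
from h import *
s=r.sense();print(s['time'],s['tool_pos'],s['gripper_width'],s['ft_force'],s['torque']);shift(s,[.5233,-.0417,.12])
p,d=r.snapshot("wrist");P=wcloud(d,s)
Q=top(P,.12,.16,s['tool_pos'],.04);print(len(Q),np.histogram(Q[:,2],20))
cv2.imwrite("pics/w1.png",p[:,:,::-1])
```

```text
3.3667 [0.48991302 0.19171428 0.12709928] 0.501169930493395 [-0.96856112  0.18283104 -1.03124006] [-0.00870535 -0.02510534 -0.04034142]
shift cm [-22.71   6.35   0.71] tool y dir deg -7.48 tilt [ 2.e-04 -0.e+00 -1.e+00]
5659 (array([  77,   94,  115,  167,  136,  166,  197,  215,  190,  241,  275,
        231,  233,  309, 2098,  362,  135,  149,  148,  121]), array([0.12011555, 0.12210946, 0.12410337, 0.12609728, 0.12809119,
       0.1300851 , 0.13207901, 0.13407292, 0.13606683, 0.13806074,
       0.14005465, 0.14204856, 0.14404247, 0.14603638, 0.14803029,
       0.1500242 , 0.15201812, 0.15401203, 0.15600594, 0.15799985,
       0.15999376]))
```

View pics/w1.png

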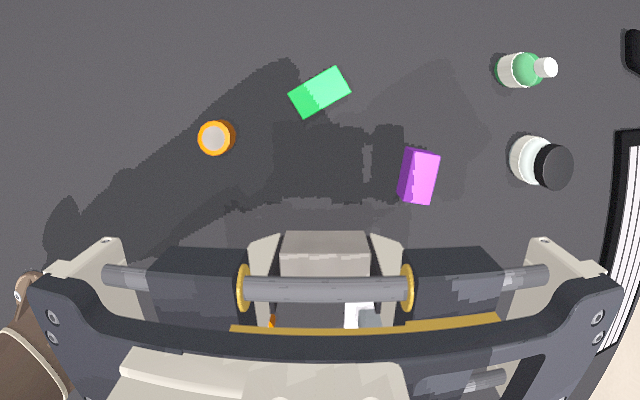

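The wrist view shows the grey block held level between the fingers (280–370, 232–275); green, purple and the bystanders are untouched. Next I'll find the block's offset in the hand.

Run:
```python
from h import *
s=r.sense();p,d=r.snapshot("wrist");P=wcloud(d,s);M=R.from_quat(s['ee_rot']).as_matrix()
L=((P[225:300,278:374]-s['tool_pos'])@M)*1000
top_=L[(abs(L[...,2]+22.3)<1.5)];print('top x,y range',np.percentile(top_,[1,99],axis=0).round(1))
front=L[5:9];print(L[:50:4,48].round(1)); print(L[15,::8].round(1))
```

```text
top x,y range [[ -2.9 -21.3 -23.5]
 [ 10.9  24.2 -21. ]]
[[-34.8   2.5 126.5]
 [-39.6   2.5 127.6]
 [ 10.8   2.1   2.3]
 [ 10.3   2.1  -2. ]
 [ 11.    2.   -8.8]
 [ 10.9   2.  -13.5]
 [ 11.2   2.  -18.6]
 [ 10.7   2.  -22.2]
 [  8.4   2.  -22. ]
 [  6.8   2.  -23.2]
 [  4.    2.  -22.2]
 [  1.8   2.  -22.5]
 [ -1.2   2.  -21.4]]
[[ 10.8 -23.8  -7.4]
 [ 10.6 -19.5  -6.9]
 [ 10.8 -15.1  -7.3]
 [ 10.9 -10.8  -7.3]
 [ 10.3  -6.6  -6.1]
 [ 10.2  -2.3  -5.7]
 [ 10.    2.   -5.4]
 [ 10.6   6.3  -6.6]
 [ 10.1  10.7  -5.5]
 [ 11.4  14.8  -8.5]
 [ 10.8  19.2  -7.2]
 [ 10.6  23.6  -6.9]]
```

Emit:
{"api": "jog_arm", "payload": {"commands": [[[-2.0, 0.6, 0, 0, -1], [-3.2, 0.9, 0, 0, -1], [-3.4, 0.9, 0, 0, -1], [-3.4, 1.0, 0, 0, -1], [-3.4, 1.0, 0, 0, -1]]]}}

```text
time: 3.88
tool_pos: [0.5128, 0.0321, 0.1269]
ee_rot: [0.754, 0.657, 0.0, 0.0]
ft_force: [1.6, 0.5, -1.3]
gripper_width: 0.498
```

Emit:
{"api": "jog_arm", "payload": {"commands": [[[-3.4, 0.95, 0, 0, -1], [-2.5, 0.7, 1.5, 0, -1], [-1.2, 0.3, 2.0, 0, -1], [0, 0, 1.5, 0, -1], [0, 0, 0, 0, -1]]]}}

```text
time: 4.3
tool_pos: [0.5207, -0.0409, 0.0743]
ee_rot: [0.755, 0.656, -0.002, -0.001]
ft_force: [-1.1, -0.3, -1.2]
gripper_width: 0.496
```

```bash
cat > chk.py <<'E'
from h import *
s=r.sense();p,d=r.snapshot("wrist");P=wcloud(d,s);M=R.from_quat(s['ee_rot']).as_matrix()
print(s['time'],s['tool_pos'].round(4),s['gripper_width'],s['ft_force'].round(1));shift(s,[.5236,-.0397,.0276])
yv=np.array([np.cos(np.radians(82.6)),np.sin(np.radians(82.6))]);xv=np.array([yv[1],-yv[0]])
o=np.array([.5233,-.0417]);X=((P[...,:2]-o)@xv)*1000;Y=((P[...,:2]-o)@yv)*1000;Z=P[...,2]*1000
for n,m in(('stop top',(abs(Z-40)<2)&(Y>18)&(Y<60)&(abs(X)<25)),('housing top',(abs(Z-44.5)<1.5)&(Y>62)&(Y<110)&(abs(X)<40)),('base',(abs(Z-8)<2)&(Y>15)&(Y<69)&(abs(X)<60))):
    print(n,m.sum(),'X',np.percentile(X[m],[2,98]).round(1),'Y',np.percentile(Y[m],[2,98]).round(1), 'Z',np.median(Z[m]).round(1))
tz=s['tool_pos'][2]*1000
m=(Z>tz-4)&(Z<tz+18)&(abs(X)<18)&(Y>3)&(Y<25);print('block front',m.sum(),np.percentile(Y[m],[5,50,95]).round(1))
cv2.imwrite(f"pics/chk{s['time']:.1f}.png",p[:,:,::-1])
E
python3 chk.py
```

```text
4.3 [ 0.5207 -0.0409  0.0743] 0.49644512912930133 [-1.1 -0.3 -1.2]
shift cm [0.16 0.29 4.67] tool y dir deg -8.05 tilt [-4.5e-03 -6.0e-04 -1.0e+00]
stop top 1280 X [-14.5  14.2] Y [29.5 46.6] Z 40.4
housing top 2712 X [-23.4  23.2] Y [71.7 93.7] Z 43.9
base 4277 X [-39.   38.8] Y [16.1 67.8] Z 7.9
block front 1156 [10.5 11.1 11.6]
```

Emit:
{"api": "jog_arm", "payload": {"commands": [[[0.1, 0.2, 0, -0.01, -1], [0, 0, 1.5, 0, -1], [0, 0, 1.3, 0, -1], [0, 0, 0.9, 0, -1], [0, 0, 0, 0, -1]]]}}

```text
time: 4.77
tool_pos: [0.5244, -0.038, 0.0391]
ee_rot: [0.75, 0.662, -0.0, -0.0]
ft_force: [-0.3, 0.1, -1.1]
gripper_width: 0.503
```

Emit:
{"api": "jog_arm", "payload": {"commands": [[[0, 0, 0, 0, -1], [0, 0, 0, 0, -1], [0, 0, 0, 0, -1]]]}}

```text
time: 5.02
tool_pos: [0.5255, -0.0387, 0.0406]
ee_rot: [0.75, 0.662, 0.001, 0.0]
ft_force: [-0.7, 0.3, -0.9]
gripper_width: 0.497
```

```bash
python3 chk.py; ls -t pics | head -1
```

```text
5.0167 [ 0.5255 -0.0387  0.0406] 0.49681893242019876 [-0.7  0.3 -0.9]
shift cm [-0.13 -0.18  1.3 ] tool y dir deg -7.16 tilt [ 0.0015  0.     -1.    ]
stop top 1809 X [-14.2  13.9] Y [29.  46.7] Z 40.4
housing top 4065 X [-23.3  23.2] Y [71.8 93.8] Z 43.9
base 5614 X [-38.7  39. ] Y [16.2 67.6] Z 7.9
block front 1151 [13.3 13.9 14.4]
chk5.0.png
```

Emit:
{"api": "jog_arm", "payload": {"commands": [[[-0.1, -0.18, 0, 0, -1], [0, 0, 0.4, 0.004, -1], [0, 0, 0.4, 0, -1], [0, 0, 0.3, 0, -1], [0, 0, 0, 0, -1]]]}}

```text
time: 5.48
tool_pos: [0.5223, -0.0396, 0.0279]
ee_rot: [0.751, 0.66, -0.0, -0.0]
ft_force: [0.4, 0.0, -0.4]
gripper_width: 0.495
```

Emit:
{"api": "jog_arm", "payload": {"commands": [[[0, 0, 0, 0, -1], [0, 0, 0, 0, -1], [0, 0, 0, 0, -1]]]}}

```text
time: 5.73
tool_pos: [0.523, -0.0396, 0.0288]
ee_rot: [0.751, 0.66, 0.0, 0.0]
ft_force: [0.6, 0.3, -0.6]
gripper_width: 0.496
```

```bash
python3 chk.py; ls -t pics | head -1
```

```text
5.7333 [ 0.523  -0.0396  0.0288] 0.49608188036206524 [ 0.6  0.3 -0.6]
shift cm [-0.    0.06  0.12] tool y dir deg -7.4 tilt [ 2.e-04 -0.e+00 -1.e+00]
stop top 2151 X [-14.4  14.4] Y [29.4 46.9] Z 40.4
housing top 4809 X [-23.3  23.2] Y [71.9 93.9] Z 43.9
base 6210 X [-38.9  39. ] Y [16.1 67.5] Z 7.9
block front 1150 [12.1 12.6 13.2]
chk5.7.png
```

Emit:
{"api": "jog_arm", "payload": {"commands": [[[0, 0.05, 0.05, 0, -1], [0, 0, 0, 0, -1], [0, 0, 0.05, 0, -1], [0, 0, 0, 0, -1]]]}}

```text
time: 6.12
tool_pos: [0.5234, -0.0396, 0.0277]
ee_rot: [0.751, 0.66, 0.0, 0.0]
ft_force: [0.3, 0.2, -1.7]
gripper_width: 0.501
```

Emit:
{"api": "jog_arm", "payload": {"commands": [[[0, 0, 0.03, 0, -1], [0, 0, 0, 0, -1], [0, 0, 0, 0, -1]]]}}

```text
time: 6.37
tool_pos: [0.5234, -0.0396, 0.0276]
ee_rot: [0.751, 0.66, 0.0, 0.0]
ft_force: [-0.4, -0.1, 3.5]
gripper_width: 0.497
```

Contact at about 4 N, so I'll release.

Emit:
{"api": "jog_arm", "payload": {"commands": [[[0, 0, 0, 0, 0.2], [0, 0, 0, 0, 0.4], [0, 0, 0, 0, 0.4], [0, 0, 0, 0, 0.4]]]}}

```text
time: 6.7
tool_pos: [0.5234, -0.0396, 0.0274]
ee_rot: [0.751, 0.66, 0.0, 0.0]
ft_force: [0.2, 0.4, -0.1]
gripper_width: 0.694
```

Emit:
{"api": "jog_arm", "payload": {"commands": [[[0, 0, -0.5, 0, 0.5], [0, 0, -2, 0, 0.5], [0, 0, -3.5, 0, 0.5], [0, 0, -4.0, 0, 0.5], [0, 0, -4.0, 0, 0.5]]]}}

```text
time: 7.12
tool_pos: [0.5226, -0.0397, 0.1691]
ee_rot: [0.751, 0.66, -0.0, -0.0]
ft_force: [1.4, -0.3, -0.2]
gripper_width: 0.747
```

Emit:
{"api": "jog_arm", "payload": {"commands": [[[0, 0, -2, 0, 0.5], [-3, 0, 0, 0, 0.5], [-1, 0, 0, 0, 0.5], [0, 0, 0, 0, 0.5]]]}}

```text
time: 7.45
tool_pos: [0.5175, -0.0827, 0.1878]
ee_rot: [0.753, 0.658, -0.0, 0.001]
ft_force: [-0.1, 0.8, -0.8]
gripper_width: 0.754
```

Run:
```python
from h import *
s=r.sense();p,d=r.snapshot("wrist");P=wcloud(d,s)
print(s['time'],s['tool_pos'].round(4),s['gripper_width'],s['q'].round(2))
yv=np.array([np.cos(np.radians(82.6)),np.sin(np.radians(82.6))]);xv=np.array([yv[1],-yv[0]])
o=np.array([.5233,-.0417]);X=((P[...,:2]-o)@xv)*1000;Y=((P[...,:2]-o)@yv)*1000;Z=P[...,2]*1000
for n,m in(('block top',(abs(Z-50)<3)&(abs(Y)<25)&(abs(X)<35)),('stop',(abs(Z-40)<2)&(Y>18)&(Y<60)&(abs(X)<25)),('jaw',(abs(Z-40)<2)&(Y<-8)&(Y>-50)&(abs(X)<25)),('housing',(abs(Z-44.5)<1.5)&(Y>62)&(Y<110)&(abs(X)<40)),('knob top',(Z>92)&(Z<103)&(Y<-70)&(Y>-125)&(abs(X)<40))):
    print(n,m.sum())
    if m.any():print('X',np.percentile(X[m],[2,98]).round(1),'Y',np.percentile(Y[m],[2,98]).round(1),'Z',np.median(Z[m]).round(1),rect(np.stack([X[m],Y[m]],-1)/1000))
cv2.imwrite("pics/w2.png",p[:,:,::-1])
```

```text
7.45 [ 0.5175 -0.0827  0.1878] 0.7541502301857866 [ 0.03  0.31  0.03  1.87 -0.01  0.96 -0.07]
block top 1326
X [-20.9  23.3] Y [-13.5  12.7] Z 49.9 (array([ 1.2, -0.5]), array([26.7, 46.3]), 89.8)
stop 555
X [-14.2  15.1] Y [28.7 45.5] Z 40.4 (array([-0. , 37.1]), array([16.9, 30.4]), 89.7)
jaw 574
X [-14.9  14.2] Y [-39.1 -16.1] Z 40.4 (array([ -0.5, -27.7]), array([23.4, 29.6]), 89.9)
housing 1039
X [-23.2  23.6] Y [71.8 93.8] Z 44.0 (array([-0.2, 82.5]), array([23.2, 49.8]), 89.6)
knob top 668
X [-18.4  18.9] Y [-100.2  -86.7] Z 97.5 (array([  0.4, -93.6]), array([15.1, 39.3]), 89.0)
```

View pics/w2.png

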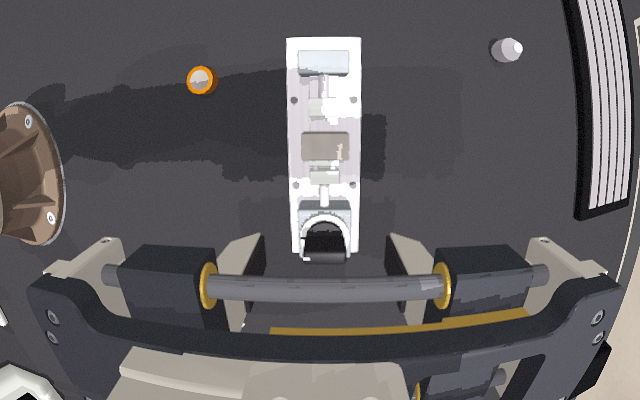

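The wrist view shows the block (302–348, 132–160) standing between the jaws, centred within 1 mm and square. The knob bar is at (324,243), untouched. Next I'll rotate the hand and go above the knob.

Emit:
{"api": "jog_arm", "payload": {"commands": [[[-1, 0, 0, -0.12, 0.5], [-1, 0, 0, -0.12, 0.5], [-1, 0, 0, -0.12, 0.5], [-1, 0, 0, -0.12, 0.5], [0, 0, 0, -0.12, 0.5]]]}}

```text
time: 7.92
tool_pos: [0.52, -0.1199, 0.1866]
ee_rot: [0.521, 0.854, -0.0, -0.001]
ft_force: [0.8, -1.4, 0.1]
gripper_width: 0.744
```

Emit:
{"api": "jog_arm", "payload": {"commands": [[[0, 0, 0, -0.12, 0.5], [0, 0, 0, -0.12, 0.5], [0, 0, 0, -0.12, 0.5], [0, 0, 0, -0.12, 0.5], [0, 0, 0, -0.12, 0.5]]]}}

```text
time: 8.33
tool_pos: [0.5199, -0.1176, 0.1866]
ee_rot: [0.244, 0.97, 0.0, -0.001]
ft_force: [0.0, -0.5, 0.8]
gripper_width: 0.753
```

Emit:
{"api": "jog_arm", "payload": {"commands": [[[0, 0, 0, -0.12, 0.5], [0, 0, 0, -0.12, 0.5], [0, 0, 0, -0.12, 0.5], [0, 0, 0, 0, 0.5], [0, 0, 0, 0, 0.5]]]}}

```text
time: 8.75
tool_pos: [0.52, -0.1181, 0.1868]
ee_rot: [0.071, 0.997, 0.0, -0.001]
ft_force: [-0.5, -0.4, 0.6]
gripper_width: 0.752
```

Run:
```python
from h import *
s=r.sense();p,d=r.snapshot("wrist");P=wcloud(d,s);M=R.from_quat(s['ee_rot']).as_matrix()
print(s['time'],s['tool_pos'].round(4),s['q'].round(2))
Q=top(P,.094,.102,(.511,-.1354),.03);print(len(Q),rect(Q),Q.mean(0)); shift(s,[.511,-.1354,.064])
```

```text
8.75 [ 0.52   -0.1181  0.1868] [ 0.34  0.35 -0.28  1.83  0.11  0.98  1.44]
745 (array([ 510.9, -135.1]), array([14.8, 39.4]), 82.2) [ 0.51043801 -0.13470104  0.0973108 ]
shift cm [ 0.62 -1.85 12.28] tool y dir deg 81.8 tilt [-1.2e-03  9.0e-04 -1.0e+00]
```

Emit:
{"api": "jog_arm", "payload": {"commands": [[[0.6, -1.8, 0, -0.012, 0.5], [0, 0, 2, 0, 0.5], [0, 0, 3, 0, 0.5], [0, 0, 0, 0, 0.5], [0, 0, 0, 0, 0.5]]]}}

```text
time: 9.22
tool_pos: [0.5106, -0.1353, 0.1366]
ee_rot: [0.065, 0.998, 0.0, -0.002]
ft_force: [0.3, 0.7, 0.3]
gripper_width: 0.751
```

Run:
```python
from h import *
s=r.sense();print(s['tool_pos'],s['q'].round(2));shift(s,[.511,-.1353,.0645])
```

```text
[ 0.51064837 -0.13532073  0.13659192] [ 0.36  0.4  -0.26  1.9   0.13  0.87  1.47]
shift cm [-0.06  0.    7.21] tool y dir deg 82.57 tilt [-3.5e-03  9.0e-04 -1.0e+00]
```

Emit:
{"api": "jog_arm", "payload": {"commands": [[[0, 0, 2.5, 0, 0.2], [0, 0, 2.5, 0, 0.2], [0, 0, 1.5, 0, 0], [0, 0, 0.5, 0, 0], [0, 0, 0, 0, 0]]]}}

```text
time: 9.63
tool_pos: [0.5119, -0.1355, 0.0676]
ee_rot: [0.064, 0.998, 0.0, -0.0]
ft_force: [0.1, 0.4, -0.1]
gripper_width: 0.509
```

Emit:
{"api": "jog_arm", "payload": {"commands": [[[0, 0, 0, 0, 0], [0, 0, 0, 0, 0]]]}}

```text
time: 9.8
tool_pos: [0.513, -0.1359, 0.069]
ee_rot: [0.064, 0.998, -0.0, 0.001]
ft_force: [-0.4, 0.4, 0.2]
gripper_width: 0.502
```

Run:
```python
from h import *
s=r.sense();print(s['tool_pos'],s['gripper_width'],s['ft_force'],s['torque']);shift(s,[.511,-.1353,.0645])
```

```text
[ 0.51298836 -0.13592066  0.06903038] 0.5017024829569179 [-0.36402462  0.37477946  0.2483044 ] [ 0.08323269 -0.09185332  0.0458514 ]
shift cm [0.21 0.04 0.45] tool y dir deg 82.66 tilt [ 2.4e-03 -5.0e-04 -1.0e+00]
```

Emit:
{"api": "jog_arm", "payload": {"commands": [[[0.15, 0.04, 0.3, 0, 0], [0, 0, 0, 0, -0.4], [0, 0, 0, 0, -0.4], [0, 0, 0, 0, -0.4], [0, 0, 0, 0, -0.5]]]}}

```text
time: 10.22
tool_pos: [0.5104, -0.1353, 0.0646]
ee_rot: [0.064, 0.998, -0.0, 0.0]
ft_force: [0.7, -0.9, -0.5]
gripper_width: 0.281
```

Run:
```python
from h import *
s=r.sense();print(s['tool_pos'],s['gripper_width'],s['ft_force'],s['torque']);shift(s,[.511,-.1353,.0645])
```

```text
[ 0.51042536 -0.13533341  0.06462226] 0.28116933187754 [ 0.65950657 -0.88476337 -0.5401974 ] [ 0.12376516 -0.03508605 -0.02406789]
shift cm [-0.06  0.01  0.01] tool y dir deg 82.67 tilt [ 3.e-04 -1.e-04 -1.e+00]
```

Emit:
{"api": "jog_arm", "payload": {"commands": [[[0, 0, 0, 0, -1], [0, 0, 0, 0, -1], [0, 0, 0, 0, -1], [0, 0, 0, 0, -1], [0, 0, 0, 0, -1]]]}}

```text
time: 10.63
tool_pos: [0.5104, -0.1355, 0.0645]
ee_rot: [0.064, 0.998, -0.0, 0.0]
ft_force: [-0.2, -2.2, 1.5]
gripper_width: 0.152
```

```bash
cat > t.py <<'E'
from h import *
s=r.sense();print(round(s['time'],2),s['tool_pos'].round(4),s['gripper_width'].round(3),s['ft_force'].round(1),s['torque'].round(3),'q7',s['q'][6].round(2));shift(s,[.511,-.1353,.0645])
E
python3 t.py
```

```text
Traceback (most recent call last):
  File "t.py", line 2, in <module>
    s=r.sense();print(round(s['time'],2),s['tool_pos'].round(4),s['gripper_width'].round(3),s['ft_force'].round(1),s['torque'].round(3),'q7',s['q'][6].round(2));shift(s,[.511,-.1353,.0645])
                                                                ^^^^^^^^^^^^^^^^^^^^^^^^
AttributeError: 'float' object has no attribute 'round'
```

```bash
sed -i "s/s\['gripper_width'\].round(3)/round(s['gripper_width'],3)/" t.py; python3 t.py
```

```text
10.63 [ 0.5104 -0.1355  0.0645] 0.152 [-0.2 -2.2  1.5] [-0.242  0.041  0.02 ] q7 1.43
shift cm [-0.06  0.03 -0.  ] tool y dir deg 82.66 tilt [ 1.e-04 -3.e-04 -1.e+00]
```

Emit:
{"api": "jog_arm", "payload": {"commands": [[[0, 0, 0, 0.05, -1], [0, 0, 0, 0.1, -1], [0, 0, 0, 0.1, -1], [0, 0, 0, 0.1, -1], [0, 0, 0, 0.1, -1]]]}}

```text
time: 11.05
tool_pos: [0.5103, -0.1356, 0.0645]
ee_rot: [0.287, 0.958, -0.0, 0.0]
ft_force: [-0.7, -2.5, 0.2]
gripper_width: 0.153
```

```bash
python3 t.py
```

```text
11.05 [ 0.5103 -0.1356  0.0645] 0.153 [-0.7 -2.5  0.2] [-0.315  0.05   0.139] q7 1.06
shift cm [-0.04  0.07 -0.  ] tool y dir deg 56.6 tilt [ 1.e-04 -4.e-04 -1.e+00]
```

Emit:
{"api": "jog_arm", "payload": {"commands": [[[0, 0, 0, 0.1, -1], [0, 0, 0, 0.1, -1], [0, 0, 0, 0.1, -1], [0, 0, 0, 0.1, -1], [0, 0, 0, 0.1, -1]]]}}

```text
time: 11.47
tool_pos: [0.5102, -0.1358, 0.0645]
ee_rot: [0.515, 0.857, -0.0, 0.0]
ft_force: [-0.8, -2.4, 0.8]
gripper_width: 0.152
```

```bash
python3 t.py
```

```text
11.47 [ 0.5102 -0.1358  0.0645] 0.152 [-0.8 -2.4  0.8] [-0.532  0.13   0.06 ] q7 0.66
shift cm [ 0.    0.09 -0.  ] tool y dir deg 27.95 tilt [-0.e+00 -5.e-04 -1.e+00]
```

Emit:
{"api": "jog_arm", "payload": {"commands": [[[0, 0, 0, 0.1, -1], [0, 0, 0, 0.1, -1], [0, 0, 0, 0.1, -1], [0, 0, 0, 0.1, -1], [0, 0, 0, 0.1, -1]]]}}

```text
time: 11.88
tool_pos: [0.5102, -0.1358, 0.0645]
ee_rot: [0.711, 0.703, -0.0, 0.0]
ft_force: [-0.9, -1.8, 1.2]
gripper_width: 0.149
```

```bash
python3 t.py
python3 - <<'E'
from h import *
a=[]
for n in("side","scene"):
    p,d=r.snapshot(n);b=(295,165,365,255) if n=="side" else (240,190,370,270)
    c=p[b[1]:b[3],b[0]:b[2],::-1];a.append(cv2.resize(c,(int(c.shape[1]*400/c.shape[0]),400),interpolation=2))
cv2.imwrite('pics/v1.png',np.hstack(a)[:,:800])
# jaw position from scene cloud
P=cloud("scene",d);yv=np.array([np.cos(np.radians(82.6)),np.sin(np.radians(82.6))]);xv=np.array([yv[1],-yv[0]]);o=np.array([.5233,-.0417])
X=((P[...,:2]-o)@xv)*1000;Y=((P[...,:2]-o)@yv)*1000;Z=P[...,2]*1000
for n,z in(('jaws',40),('block',50)):
    m=(abs(Z-z)<2.5)&(abs(X)<(14 if z==40 else 30))&(Y>-60)&(Y<60);print(n,np.sort(Y[m].round()).astype(int))
E
```

```text
11.88 [ 0.5102 -0.1358  0.0645] 0.149 [-0.9 -1.8  1.2] [-0.59   0.303  0.133] q7 0.26
shift cm [ 0.05  0.08 -0.  ] tool y dir deg -0.7 tilt [-1.e-04 -5.e-04 -1.e+00]
jaws [-30 -30 -29 -29 -28 -27 -27 -26 -26 -25 -24 -22 -22 -22 -20 -20 -20 -18
 -18 -17 -16 -16 -10 -10 -10 -10  -8  -8  -7  -7  -7  -6  -5  -5  -4  28
  29  30  30  30  30  30  30  31  31  31  32  32  32  32  32  32  32  33
  34  34  34  34  34  34  35  35  35  35  36  37  37  37  37  37  37  38
  39  39  39  39  39  39  40  40  42  42  42  42  43  43  43  43  44  44
  44  45  45  46  46]
block [-7 -5 -4 -4 -4 -3 -3 -2 -2 -2 -1  0  1  1  2  2  3  3  4  5  5  5  6  6
  7  7  7  8  9  9 10 10 10 11 11 12 12 12 12 14 14 14 14 15 15 15 15 16
 16 16 16 17 17 17 18 18 18 19 19 20 20 20 21 21 21 21 21 22]
```

View pics/v1.png

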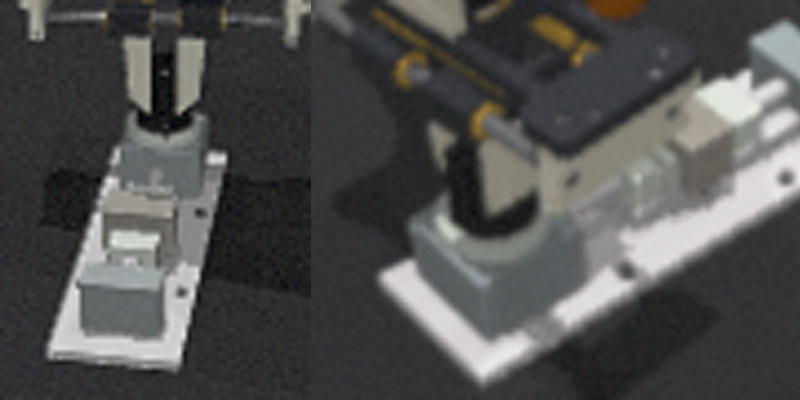

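Views: the jaw (645,180, right panel) is pushing the block squarely; it's about 6 mm from the stop jaw. Continuing.

Emit:
{"api": "jog_arm", "payload": {"commands": [[[0, 0, 0, 0.1, -1], [0, 0, 0, 0.1, -1], [0, 0, 0, 0.1, -1], [0, 0, 0, 0.1, -1], [0, 0, 0, 0.05, -1]]]}}

```text
time: 12.4
tool_pos: [0.51, -0.1358, 0.0645]
ee_rot: [0.849, 0.528, -0.0, 0.0]
ft_force: [-1.0, -2.5, 3.4]
gripper_width: 0.148
```

```bash
python3 t.py
```

```text
12.4 [ 0.51   -0.1358  0.0645] 0.148 [-1.  -2.5  3.4] [-0.691  0.486  0.134] q7 -0.1
shift cm [ 0.09  0.06 -0.  ] tool y dir deg -26.3 tilt [-3.e-04 -5.e-04 -1.e+00]
```

Emit:
{"api": "jog_arm", "payload": {"commands": [[[0, 0, 0, 0.07, -1], [0, 0, 0, 0.07, -1], [0, 0, 0, 0, -1]]]}}

```text
time: 12.65
tool_pos: [0.5101, -0.1357, 0.0645]
ee_rot: [0.884, 0.468, -0.0, 0.0]
ft_force: [-1.4, -3.5, 3.9]
gripper_width: 0.153
```

```bash
python3 t.py
```

```text
12.65 [ 0.5101 -0.1357  0.0645] 0.153 [-1.4 -3.5  3.9] [-0.736  0.583  0.083] q7 -0.21
shift cm [ 0.09  0.05 -0.  ] tool y dir deg -34.21 tilt [-4.e-04 -6.e-04 -1.e+00]
```

Emit:
{"api": "jog_arm", "payload": {"commands": [[[0, 0, 0, 0.07, -1], [0, 0, 0, 0.07, -1], [0, 0, 0, 0, -1]]]}}

```text
time: 12.9
tool_pos: [0.51, -0.1357, 0.0644]
ee_rot: [0.914, 0.405, -0.0, 0.0]
ft_force: [-2.0, -3.6, 3.2]
gripper_width: 0.149
```

```bash
python3 t.py
```

```text
12.9 [ 0.51   -0.1357  0.0644] 0.149 [-2.  -3.6  3.2] [-0.812  0.672  0.061] q7 -0.32
shift cm [ 0.1   0.05 -0.01] tool y dir deg -42.18 tilt [-5.e-04 -4.e-04 -1.e+00]
```

Emit:
{"api": "jog_arm", "payload": {"commands": [[[0, 0, 0, 0.05, -1], [0, 0, 0, 0.05, -1], [0, 0, 0, 0, -1]]]}}

```text
time: 13.15
tool_pos: [0.51, -0.1357, 0.0645]
ee_rot: [0.933, 0.36, -0.0, 0.0]
ft_force: [-3.6, -3.0, 4.6]
gripper_width: 0.15
```

```bash
python3 t.py
```

```text
13.15 [ 0.51   -0.1357  0.0645] 0.15 [-3.6 -3.   4.6] [-0.86   0.735  0.131] q7 -0.4
shift cm [ 0.1   0.04 -0.  ] tool y dir deg -47.83 tilt [-5.e-04 -4.e-04 -1.e+00]
```

Emit:
{"api": "jog_arm", "payload": {"commands": [[[0, 0, 0, 0.05, -1], [0, 0, 0, 0.05, -1], [0, 0, 0, 0, -1]]]}}

```text
time: 13.4
tool_pos: [0.51, -0.1357, 0.0645]
ee_rot: [0.95, 0.313, -0.0, 0.0]
ft_force: [-2.1, -3.6, 5.1]
gripper_width: 0.148
```

```bash
python3 t.py
```

```text
13.4 [ 0.51   -0.1357  0.0645] 0.148 [-2.1 -3.6  5.1] [-0.893  0.793  0.027] q7 -0.47
shift cm [ 0.11  0.03 -0.  ] tool y dir deg -53.57 tilt [-5.e-04 -4.e-04 -1.e+00]
```

```bash
cat > t.py <<'E'
from h import *
T=[];D=[]
for i in range(8):
    T.append(r.sense()['torque'][2]);p,d=r.snapshot("scene");D.append(d)
s=r.sense();M=R.from_quat(s['ee_rot']).as_matrix();h=np.degrees(np.arctan2(M[1,1],M[0,1]))
print(round(s['time'],2),'turn',round(np.radians(82.66-h),3),'Mz',np.mean(T).round(3),'+-',(np.std(T)/8**.5).round(3),np.round(T,2),'F',s['ft_force'].round(1),'w',round(s['gripper_width'],3))
P=np.nanmean([cloud("scene",d) for d in D],0);yv=np.array([np.cos(np.radians(82.6)),np.sin(np.radians(82.6))]);xv=np.array([yv[1],-yv[0]]);o=np.array([.5233,-.0417])
X=((P[...,:2]-o)@xv)*1000;Y=((P[...,:2]-o)@yv)*1000;Z=P[...,2]*1000
f=lambda m:np.percentile(Y[m],[5,95]).round(1)
print('block',f((abs(Z-50)<2)&(abs(X)<30)&(Y>-60)&(Y<60)),'jaw',f((abs(Z-40)<2)&(abs(X)<14)&(Y>-60)&(Y<15)),'stop',f((abs(Z-40)<2)&(abs(X)<14)&(Y>20)&(Y<60)))
cv2.imwrite(f"pics/s{s['time']:.1f}.png",p[:,:,::-1])
E
python3 t.py
```

```text
13.8 turn 2.375 Mz 0.072 +- 0.01 [0.03 0.07 0.05 0.09 0.05 0.11 0.11 0.06] F [-3.5 -3.5  4.7] w 0.149
block [ 3.2 26.8] jaw [-21.5   2.7] stop [36.1 44.8]
```

Emit:
{"api": "jog_arm", "payload": {"commands": [[[0, 0, 0, 0.05, -1], [0, 0, 0, 0.05, -1], [0, 0, 0, 0, -1]]]}}

```text
time: 14.05
tool_pos: [0.5099, -0.1357, 0.0644]
ee_rot: [0.964, 0.264, -0.0, 0.0]
ft_force: [-2.4, -4.2, 4.9]
gripper_width: 0.152
```

```bash
python3 t.py
```

```text
14.45 turn 2.475 Mz 0.089 +- 0.006 [0.09 0.08 0.12 0.1  0.1  0.06 0.09 0.07] F [-4.4 -3.8  5.4] w 0.153
block [ 3.2 26.6] jaw [-20.7   2.4] stop [35.4 45.8]
```

Tightening has begun.

Emit:
{"api": "jog_arm", "payload": {"commands": [[[0, 0, 0, 0.05, -1], [0, 0, 0, 0.05, -1], [0, 0, 0, 0, -1]]]}}

```text
time: 14.7
tool_pos: [0.5099, -0.1357, 0.0644]
ee_rot: [0.976, 0.216, -0.0, 0.0]
ft_force: [-3.8, -3.2, 5.1]
gripper_width: 0.152
```

```bash
python3 t.py
```

```text
15.1 turn 2.575 Mz 0.121 +- 0.013 [0.16 0.09 0.15 0.16 0.09 0.05 0.14 0.14] F [-4.7 -3.7  4.9] w 0.154
block [ 3.4 26.8] jaw [-20.3   2.6] stop [35.9 45. ]
```

Emit:
{"api": "jog_arm", "payload": {"commands": [[[0, 0, 0, 0.05, -1], [0, 0, 0, 0.05, -1], [0, 0, 0, 0, -1]]]}}

```text
time: 15.35
tool_pos: [0.5099, -0.1357, 0.0644]
ee_rot: [0.986, 0.167, -0.0, 0.0]
ft_force: [-3.6, -3.2, 5.4]
gripper_width: 0.152
```

```bash
python3 t.py
```

```text
15.75 turn 2.675 Mz 0.138 +- 0.011 [0.16 0.17 0.09 0.14 0.14 0.18 0.13 0.11] F [-3.8 -4.1  5.4] w 0.152
block [ 3.1 27. ] jaw [-19.5   2.3] stop [35.5 45. ]
```

Emit:
{"api": "jog_arm", "payload": {"commands": [[[0, 0, 0, 0.05, -1], [0, 0, 0, 0.05, -1], [0, 0, 0, 0, -1]]]}}

```text
time: 16.0
tool_pos: [0.5099, -0.1356, 0.0644]
ee_rot: [0.993, 0.118, -0.0, 0.0]
ft_force: [-4.4, -3.5, 6.2]
gripper_width: 0.147
```

```bash
python3 t.py
```

```text
16.4 turn 2.775 Mz 0.162 +- 0.008 [0.21 0.14 0.15 0.13 0.17 0.15 0.18 0.18] F [-4.4 -3.4  5. ] w 0.152
block [ 3.1 27.3] jaw [-18.5   2.8] stop [36.  44.6]
```

Emit:
{"api": "jog_arm", "payload": {"commands": [[[0, 0, 0, 0.05, -1], [0, 0, 0, 0.05, -1], [0, 0, 0, 0, -1]]]}}

```text
time: 16.65
tool_pos: [0.5099, -0.1356, 0.0644]
ee_rot: [0.998, 0.068, -0.0, 0.0]
ft_force: [-4.0, -3.4, 6.6]
gripper_width: 0.149
```

```bash
python3 t.py
```

```text
17.05 turn 2.875 Mz 0.176 +- 0.01 [0.21 0.21 0.12 0.19 0.17 0.17 0.17 0.15] F [-4.1 -3.7  5. ] w 0.149
block [ 2.8 26.7] jaw [-18.3   2.5] stop [36.2 45.3]
```

Emit:
{"api": "jog_arm", "payload": {"commands": [[[0, 0, 0, 0.05, -1], [0, 0, 0, 0.03, -1], [0, 0, 0, 0, -1]]]}}

```text
time: 17.3
tool_pos: [0.5099, -0.1356, 0.0644]
ee_rot: [1.0, 0.028, -0.0, 0.0]
ft_force: [-3.8, -3.5, 5.9]
gripper_width: 0.15
```

```bash
python3 t.py
```

```text
17.7 turn 2.955 Mz 0.165 +- 0.01 [0.2  0.17 0.16 0.17 0.14 0.11 0.17 0.2 ] F [-3.6 -4.2  6.6] w 0.151
block [ 3.5 26.7] jaw [-17.7   3. ] stop [35.6 45.1]
```

Emit:
{"api": "jog_arm", "payload": {"commands": [[[0, 0, 0, 0.04, -1], [0, 0, 0, 0.04, -1], [0, 0, 0, 0, -1]]]}}

```text
time: 17.95
tool_pos: [0.5099, -0.1356, 0.0644]
ee_rot: [1.0, -0.012, -0.0, 0.0]
ft_force: [-4.6, -2.2, 7.1]
gripper_width: 0.147
```

```bash
python3 t.py
```

```text
18.35 turn 3.035 Mz 0.095 +- 0.03 [-0.08  0.    0.17  0.11  0.15  0.11  0.15  0.16] F [-3.4 -3.1  6. ] w 0.152
block [ 3.1 26.4] jaw [-20.2   2.5] stop [36.  44.9]
```

Torque fell from about 0.17 to -0.08 and the jaw sprang back slightly, which looks like a click. I'll check the marks.

Run:
```python
from h import *
I=[r.snapshot("scene")[0].astype(float) for _ in range(4)];I=np.mean(I,0).astype(np.uint8)
c=I[205:260,245:320,::-1];cv2.imwrite('pics/m1.png',cv2.resize(c,(750,550),interpolation=2))
s=r.sense();print(s['torque'],s['time'])
```

```text
[-0.73055897  1.07022316  0.17122696] 18.55
```

View pics/m1.png

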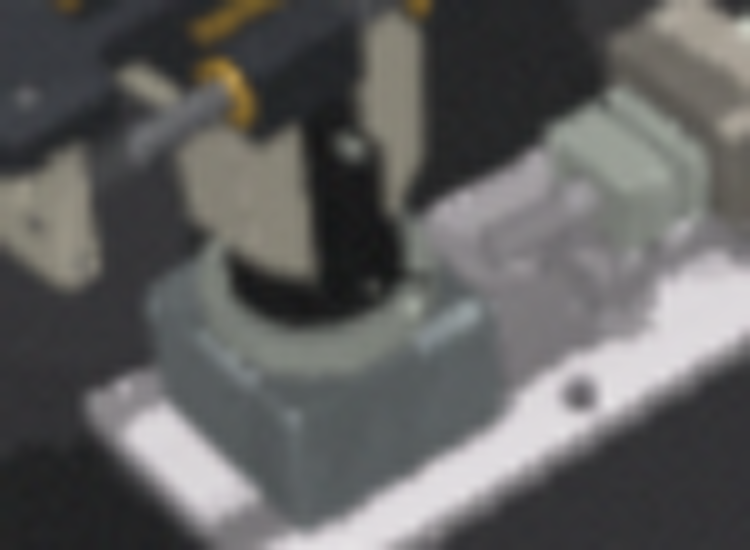

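The white knob mark is at (373,285) and the black collar mark about 4.8 px (9 mm) behind it at (420,276). That matches one click, so I'll let go.

Emit:
{"api": "jog_arm", "payload": {"commands": [[[0, 0, 0, 0, -0.4], [0, 0, 0, 0, -0.1], [0, 0, 0, 0, 0], [0, 0, 0, 0, 0], [0, 0, 0, 0, 0]]]}}

```text
time: 18.97
tool_pos: [0.5105, -0.1349, 0.0643]
ee_rot: [1.0, -0.012, 0.0, -0.0]
ft_force: [0.1, 0.7, 0.3]
gripper_width: 0.462
```

Emit:
{"api": "jog_arm", "payload": {"commands": [[[0, 0, -0.5, 0, 0], [0, 0, -1.5, 0, 0], [0, 0, -3, 0, 0], [0, 0, -4, 0, 0], [0, 0, -4, 0, 0]]]}}

```text
time: 19.38
tool_pos: [0.5094, -0.1354, 0.1957]
ee_rot: [1.0, -0.013, -0.001, 0.0]
ft_force: [1.9, 0.1, 1.1]
gripper_width: 0.498
```

Emit:
{"api": "jog_arm", "payload": {"commands": [[[-2, 0, -3, 0, 0], [-3, 0, -2, 0, 0], [-4, 0, 0, 0, 0], [-2, 0, 0, 0, 0], [0, 0, 0, 0, 0]]]}}

```text
time: 19.8
tool_pos: [0.3961, -0.1326, 0.2446]
ee_rot: [1.0, -0.014, -0.0, -0.002]
ft_force: [0.3, -0.4, 0.2]
gripper_width: 0.502
```

```bash
python3 t.py
python3 - <<'E'
from h import *
s=r.sense();print(s['tool_pos'],s['gripper_width'])
I=np.mean([r.snapshot("scene")[0].astype(float) for _ in range(4)],0).astype(np.uint8)
w,d=r.snapshot("wrist");cv2.imwrite('pics/wf.png',w[:,:,::-1])
a=cv2.resize(I[195:260,245:365,::-1],(800,433),interpolation=2);cv2.imwrite('pics/m2.png',a)
P=wcloud(d,s);yv=np.array([np.cos(np.radians(82.6)),np.sin(np.radians(82.6))]);xv=np.array([yv[1],-yv[0]]);o=np.array([.5233,-.0417])
X=((P[...,:2]-o)@xv)*1000;Y=((P[...,:2]-o)@yv)*1000;Z=P[...,2]*1000
for n,m in(('block',(abs(Z-50)<3)&(Y>-20)&(Y<45)&(abs(X)<35)),('knob',(Z>92)&(Z<103)&(Y<-70)&(Y>-125)&(abs(X)<40))):
    print(n,m.sum(),Z[m].mean() if m.any() else '',rect(np.stack([X[m],Y[m]],-1)/1000) if m.any() else '')
E
```

```text
20.2 turn 3.04 Mz -0.009 +- 0.007 [-0.    0.01  0.   -0.03  0.03 -0.01 -0.02 -0.04] F [-0.6  0.6  0.1] w 0.501
block [ 3.3 26.9] jaw [-20.6   2.3] stop [36.1 45.3]
[ 0.40089403 -0.13253109  0.24427516] 0.5009485945165362
block 823 49.68777155297036 (array([ 1.1, 15.4]), array([26. , 46.6]), 89.8)
knob 578 97.34659377491559 (array([  1. , -94.3]), array([39.5, 14.7]), 9.8)
```

View pics/m2.png

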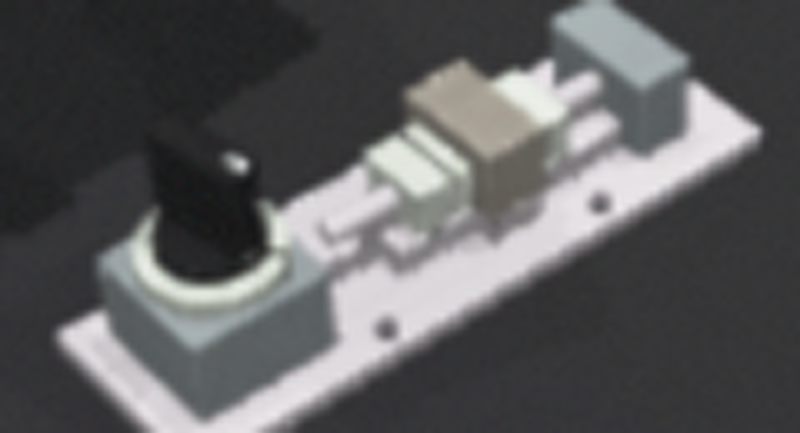

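The scene crop shows the block clamped between the jaws and the bar nearly a half turn round. The knob mark is at (250,257) and the collar mark about (283,240), roughly 9 mm apart. One last enlarged wrist crop to check the slip.

Run:
```python
from h import *
w=cv2.imread('pics/wf.png');c=r.camera_model('wrist');f=200/np.tan(np.radians(c['fov_y']/2));H=c['hand_eye'];s=r.sense()
M=R.from_quat(s['ee_rot']).as_matrix()
def proj(p):
    q=(M.T@(np.array(p)-s['tool_pos'])-H[:3,3])@H[:3,:3];t=np.arctan2(np.hypot(q[0],q[1]),q[2]);a=np.arctan2(q[1],q[0]);return c['cx']+f*t*np.cos(a),c['cy']+f*t*np.sin(a)
print(proj([.511,-.1353,.053]));u,v=map(int,proj([.511,-.1353,.053]))
k=w[max(v-45,0):v+45,u-60:u+60];cv2.imwrite('pics/m3.png',cv2.resize(k,None,fx=6,fy=6,interpolation=2))
```

```text
(np.float64(325.0558985714289), np.float64(79.61883468170859))
```

View pics/m3.png

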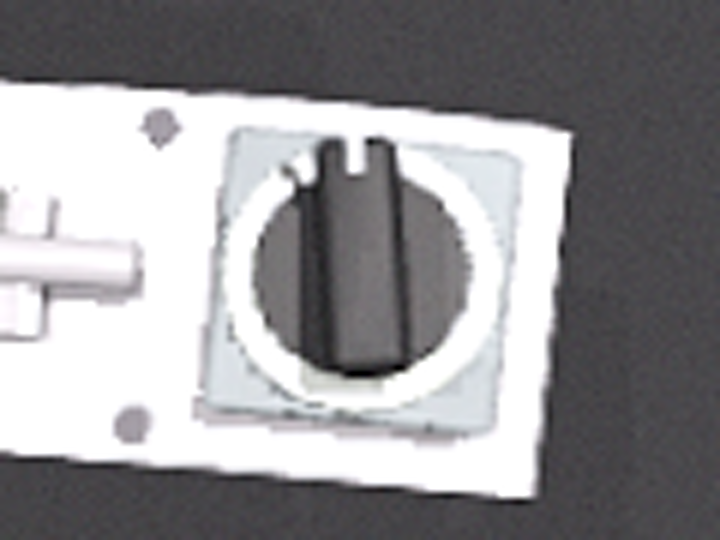

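The wrist crop shows the collar mark at (290,172), about 36° left of vertical around the disc centre at (362,272). The bar's end is about 4° left. Slip is therefore about 31°, exactly one click. Handing in.

```bash
python3 -c "
from workcell import r
print(r.close_job())"
```

```text
the job is handed in; nothing more can be done
None
```

The block is clamped in the vice and the knob was stopped at its first click; I let go of both and handed the job in at about 20 s of robot time.

- **Block:** I gripped the grey block by its 46 mm length and set it on the bed with about 4 N of contact. It measured within about 1 mm of centre and square to the vice before I turned the knob.
- **Clamping:** I turned the knob clockwise about 3.04 rad. Averaged torque rose from 0.07 to about 0.17 N m, then dropped suddenly to below zero, which I took as the click, and I stopped there.
- **Last checks:** After I let go, the marks were about 31° apart from above, or about 9 mm in the scene view, so one click. The block stands level and square against the stop jaw, and the arm is clear with no force on it.

**What did not line up exactly:**
- My single torque readings were noisy, by about 0.04 N m. The averages peaked near 0.18 N m, slightly below the stated 0.2 to 0.25.
- After the click the jaw sprang back about 2 mm, and the knob about 4° when released. The block did not move.
- I did not re-measure the bystanders at the end. I touched none of them, and those visible after I picked up the block looked undisturbed.

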